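# Set a bench clock to three o'clock with a fingertip

## Task

The hands of the clock lying face up on the watchmaker's bench have just been pressed on and each still turns by itself: push them round gently with a fingertip until the clock reads three o'clock, the long hand pointing at the double bar (twelve) to within a minute mark and the short hand pointing at the three. Do not pick up or shift the clock, and leave the tools and pots around it where they are.

Things in the scene. Friction and masses are not known exactly. Their poses are not given: they have to be found in the camera images.
- clock: round wall clock, about 1.3 kg, lying loose on its back, no glass, 254 mm across; origin: centre of its underside. The flat white dial (radius 119 mm) is 38 mm above it and faces up. Black hour bars at 86 to 112 mm radius. Own +x points to twelve (double bar), -y to three, -x to six, +y to nine: clockwise seen from above
- axis (a point): on the axis of both hands (own z, upright), at dial height. A fixed brass nut, 14 mm across, rises here to 28 mm above the dial. Each hand turns either way by itself, without end stops, and stays where it is left: friction 0.05 N m, about 0.5 to 1.2 N at the finger
- twelve (a point): point on the dial at the double bar, twelve, 99 mm from the axis
- three (a point): point on the dial at the single bar of three, 101 mm from the axis
- hour_hand (a joint): angle of the short hand, rad, clockwise from twelve seen from above (pi/2 at three), not wrapped; starts between 2.4 and 5.2. Flat dark steel bar, 62 mm long from the axis, 12 mm wide (7 mm over its last 12 mm), lying 5 to 9 mm above the dial, with a 21 mm tail behind the axis
- minute_hand (a joint): angle of the long hand, rad, clockwise from twelve seen from above, not wrapped (whole turns are twelve); starts between 0.8 and 5.5. Flat dark steel bar, 105 mm long from the axis, 7 mm wide (4 mm over its last 12 mm), 15 to 19 mm above the dial, passing over the short hand; it can be pushed beyond the short hand's reach. Tail 21 mm
- hour_tip (a point): tip of the short hour hand, 62 mm from the axis, mid-thickness
- minute_tip (a point): tip of the long minute hand, 105 mm from the axis, mid-thickness
- loupe: watchmaker's eye loupe, turned light wood, 44 mm wide, 38 mm tall, standing; origin: centre of its foot. Not part of the job; it stays where it is
- screwdriver: steel screwdriver, 130 mm long, lying along its x; origin on its underside. Not part of the job; it stays where it is
- pot_tall: white plastic pot, 48 mm across, 42 mm tall; origin: centre of its foot. Not part of the job; it stays where it is
- pot_low: low white plastic pot, 60 mm across, 26 mm tall; origin: centre of its foot. Not part of the job; it stays where it is
- movement: watch movement in a steel ring, 52 mm across, 10 mm tall, with a small crown at its rim; origin: centre of its foot. Not part of the job; it stays where it is
- tweezers: steel tweezers, 130 mm long, lying along their x; origin about mid-length. Not part of the job; it stays where it is
- screw_tray: grey plastic tray, 75 x 55 x 14 mm with one divider; origin: centre of its foot. Not part of the job; it stays where it is

How it is judged:
By the outcome, as a careful person would: the job done as asked, in the order asked, and still so for the second after the job is handed in, with the robot touching nothing.
It also fails if it takes over 64 s, if anything falls off the work surface, if the arm or the gripper's body presses on something with over 40 N, if the wrist force passes 120 N, or if a joint passes its speed limit or range.

## Robot

A 7-joint arm with a two-finger parallel gripper is mounted at the origin on the work surface. World frame = base frame: x ahead of the robot, y to its left, z up, the work surface at z = 0. Lengths are in m, angles in rad, forces in N, time in s.
With the tool pointing down it reaches from about 0.35 to 0.9 m from the base axis. Payload 8.1 kg.
Tool frame: the origin (TCP) lies on the centre line of the jaws, within the pads' length; the fingertips stand 17 mm ahead of it and the grasp point (between the pads) lies 2 mm behind it; x points along the fingers, y is the direction in which the jaws open and shut, and the axes are right-handed (so a half turn about x gives the same grasp; the last joint's range is limited). The gripper opens to 85 mm and grips with 20 to 120 N. Pads are 22 mm wide; open, the fingers measure 114 mm over their backs; the gripper's body (76 mm by 85 mm) begins 54 mm behind the grasp point. The pads swing forward as they close: fully open they stand 13 mm farther back than shut.
Start: joints at [1.03, 0.434, 0.025, 1.573, -0.012, 1.134, -0.075], TCP at [0.265, -0.566, 0.248] pointing down, gripper open.
Joint ranges: [-2.62, 2.62], [-0.44, 2.09], [-1.27, 1.32], [0.08, 2.57], [-1.32, 4.46], [0.12, 2], [-2.74, 2.74]. Speed limits (rad/s): [2.22, 2.22, 3.01, 3.01, 3.14, 3.14, 3.14].

## Interface

Orientations are given as a unit quaternion [w, x, y, z].
In Python, from rig import bot gives the robot as it stands.
- The arm moves only by the shell command python3 -m crank 'ROWS' [FORCE]. ROWS is JSON, a list of rows, each a list of 7 numbers: the shift along the tool's x, y, z in mm, then the turn, a rotation vector about the tool's x, y, z in rad, then the closure, from -1 (fully open) to 1 (shut). In form: [[x, y, z, wx, wy, wz, jaw], ...]. A call has 1 to 12 rows; each row is the pose to reach, as a shift and turn from the pose measured when the call began, along the tool's axes at that moment; what a row does not reach only later rows make up. A row lasts 1/10 s, in which the tool goes at most 50 mm and 8.59 degrees, less where a joint would pass 70% of its speed; a pose out of reach is approached as far as the arm can. A call with a gripper value outside its range is refused whole. The fingers move at their own pace and stop on an object; FORCE is the grip in N (left out, the last holds). Time passes only in rows, so rows that repeat a pose let the fingers close. It gives the time, the measured TCP pose, the force and the opening at its end, in the units of the state.
- bot.state(): the state, without advancing time (a new reading comes with each control period).
- bot.capture(name): name is "scene" or "top"; returns the picture (384x512x3 uint8, red, green, blue); there is no depth.
- bot.calibration(name): a dict with "fx", "fy", "cx", "cy" (pixels), "R" (3x3) and "t" (3): a world point X has camera coordinates R X + t. Camera axes: x right, y down, z forward; pixel columns grow to the right and rows downward; lengths in m; the calibration is good to about 2 mm. A picture is of the moment at which its call begins. calibration takes no time and is no camera call.
- bot.close_job(): hands the job in, once; it reports no verdict.
The state is a dict: "time": time; "joints": joint angles; "joint_velocities": joint speeds; "joint_efforts": joint torques, N m; "position": TCP position; "tcp_rot": TCP orientation; "ft_force": force on the tool from outside, world axes, zero at the start; "wrist_torque": the same for the moment, N m; "width": finger opening in m.
Only numpy, scipy, OpenCV 4.12 (cv2) and the standard library are available. Lean on these libraries where they do the work, as an engineer would, in place of code of your own. Each camera call takes 0.05 s, during which the arm holds its last target. There are 200 camera calls.

## Working session

There is one attempt and no reset: what is moved stays moved. The work goes in short steps, Python scripts to look and compute and a shell command to move; the robot and the scene stay as the last step left them, time stands still between calls to the robot, and variables do not carry over. Pictures are saved under pics/ and viewed, about 8 in all and at most 12, crops included, and the job is handed in when it is done.

```bash
mkdir -p pics; python3 - <<'E'
from rig import bot
import cv2
s=bot.state(); print({k:s[k] for k in('time','position','tcp_rot','width','ft_force')})
for n in('scene','top'):
    im=bot.capture(n); cv2.imwrite(f'pics/{n}0.png',im[:,:,::-1]); c=bot.calibration(n); print(n,c)
E
```

```text
{'time': 0.0, 'position': array([ 0.26470383, -0.56565741,  0.24754539]), 'tcp_rot': array([-0.15301567, -0.6900666 , -0.15404767,  0.69040829]), 'width': 0.08531767386246128, 'ft_force': array([ 0.2800532 ,  0.02606702, -0.46973238])}
scene {'fx': 376.5779747732822, 'fy': 376.5779747732822, 'cx': 254.63684846026686, 'cy': 193.12290244376993, 'R': array([[-0.78203264,  0.62318571,  0.00803213],
       [ 0.48367103,  0.6149833 , -0.62278237],
       [-0.3930487 , -0.48315124, -0.78235389]]), 't': array([ 0.40833286, -0.26408066,  1.02748867])}
top {'fx': 446.4661897892588, 'fy': 446.4661897892588, 'cx': 252.29370029161072, 'cy': 203.34197788543614, 'R': array([[ 0.02492846, -0.99943822, -0.02240146],
       [-0.99735199, -0.02333252, -0.06888105],
       [ 0.06831968,  0.02405924, -0.99737334]]), 't': array([0.04073537, 0.57833921, 1.02130624])}
```

View pics/top0.png

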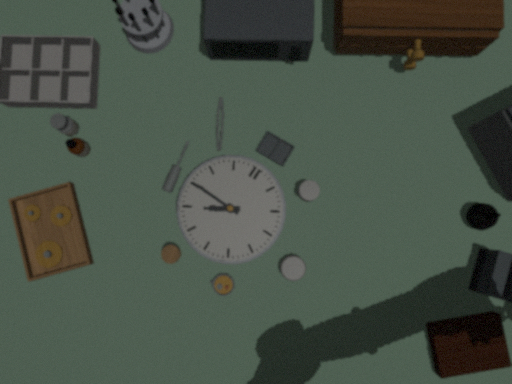

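View pics/scene0.png

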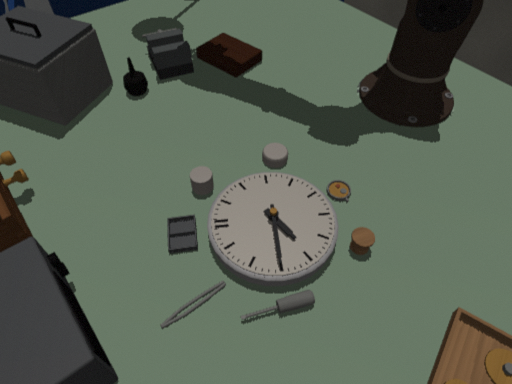

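The top view shows the clock centred at about (231,209) px, with the double bar at (254,172). The long hand tip is at (192,184), about 9 o'clock relative to the dial, and the short hand tip is at (204,208), about 8 o'clock. Next I'll measure these properly.

```bash
cat > h.py <<'E'
from rig import bot
import numpy as np, cv2
def ray(cal,px,z):
    R,t=np.array(cal['R']),np.array(cal['t']); C=-R.T@t
    d=R.T@np.array([(px[0]-cal['cx'])/cal['fx'],(px[1]-cal['cy'])/cal['fy'],1])
    return C+d*(z-C[2])/d[2]
def proj(cal,X):
    c=np.array(cal['R'])@np.array(X)+np.array(cal['t']); return np.array([cal['fx']*c[0]/c[2]+cal['cx'],cal['fy']*c[1]/c[2]+cal['cy']])
def ring(cal,g,c,r0,r1,z,n=720):
    """mean brightness against world angle (clockwise from +x) over radii r0..r1"""
    a=np.arange(n)*2*np.pi/n; out=0
    for r in np.linspace(r0,r1,7):
        p=np.array([proj(cal,[c[0]+r*np.cos(x),c[1]-r*np.sin(x),z]) for x in a],np.float32)
        out=out+cv2.remap(g,p[:,0].reshape(1,-1),p[:,1].reshape(1,-1),cv2.INTER_LINEAR)[0].astype(float)
    return out/7
def centre(cal,im):
    h=cv2.cvtColor(im,cv2.COLOR_RGB2HSV); m=((h[...,1]<45)&(h[...,2]>95)).astype(np.uint8)
    m=cv2.morphologyEx(m,cv2.MORPH_CLOSE,np.ones((9,9)))
    cs,_=cv2.findContours(m,cv2.RETR_EXTERNAL,cv2.CHAIN_APPROX_NONE); k=max(cs,key=cv2.contourArea)
    e=cv2.fitEllipse(cv2.convexHull(k)); return e
def dips(b,k=4,sep=12):
    b=b.copy(); out=[]; n=len(b)
    for _ in range(k):
        i=int(b.argmin()); w=np.arange(i-sep,i+sep+1); v=np.clip(np.median(b)-b[w%n],0,None)
        out.append((round((w*v).sum()/v.sum()*360/n,1),int(b[i]),int(v.sum()))); b[w%n]=255
    return out
E
python3 - <<'E'
from h import *
for n in('scene','top'):
    im=cv2.imread(f'pics/{n}0.png')[:,:,::-1].copy(); cal=bot.calibration(n); e=centre(cal,im)
    print(n,e,ray(cal,e[0],.038), 'r mm/px', np.linalg.norm(ray(cal,np.add(e[0],(1,0)),.038)-ray(cal,e[0],.038)))
    h=cv2.cvtColor(im,cv2.COLOR_RGB2HSV); y0,x0=int(e[0][1]),int(e[0][0])
    m=np.zeros(h.shape[:2],bool); m[y0-20:y0+15,x0-15:x0+15]=True
    m&=(h[...,1]>110)&(h[...,2]>70)&(h[...,0]<30); p=np.argwhere(m).mean(0)[::-1]; c=ray(cal,p,.062); print('nut',m.sum(),p,c)
    g=cv2.cvtColor(im,cv2.COLOR_RGB2GRAY); c0=ray(cal,e[0],.038)
    for nm,c1 in(('ell',c0),('nut',c)):
        print(nm,'bars',dips(ring(cal,g,c1,.09,.108,.038),5),'\n hour',dips(ring(cal,g,c1,.035,.055,.045),2,25),'min',dips(ring(cal,g,c1,.065,.085,.055),2,25))
E
```

```text
scene ((273.9486083984375, 196.09762573242188), (443.7275085449219, 557.4212036132812), 102.14729309082031) [0.52456347 0.06509892 0.038     ] r mm/px 0.0020197296875057763
nut 19 [272.68421053 208.94736842] [0.55949633 0.1007083  0.062     ]
ell bars [(np.float64(308.2), 40, 693), (np.float64(291.7), 41, 918), (np.float64(143.0), 52, 1155), (np.float64(119.6), 52, 1360), (np.float64(135.1), 67, 731)] 
 hour [(np.float64(323.1), 57, 3363), (np.float64(105.3), 65, 1356)] min [(np.float64(308.3), 34, 2852), (np.float64(121.5), 53, 2819)]
nut bars [(np.float64(302.8), 31, 844), (np.float64(31.4), 31, 1011), (np.float64(24.9), 34, 510), (np.float64(153.1), 39, 652), (np.float64(90.4), 42, 673)] 
 hour [(np.float64(276.5), 35, 4048), (np.float64(302.8), 40, 2343)] min [(np.float64(304.1), 41, 1323), (np.float64(120.1), 69, 569)]
top ((210.30062866210938, 166.62535095214844), (440.3465270996094, 735.0667724609375), 77.19835662841797) [0.6587639  0.15346853 0.038     ] r mm/px 0.002317119683348978
nut 0 [nan nan] [nan nan nan]
ell bars [(np.float64(159.2), 52, 542), (np.float64(172.0), 70, 407), (np.float64(165.2), 71, 34), (np.float64(255.1), 72, 379), (np.float64(8.5), 72, 255)] 
 hour [(np.float64(21.9), 76, 515), (np.float64(260.2), 84, 521)] min [(np.float64(15.1), 72, 446), (np.float64(263.1), 73, 627)]
nut bars [(np.float64(nan), 0, 0), (np.float64(nan), 0, 0), (np.float64(nan), 0, 0), (np.float64(nan), 0, 0), (np.float64(nan), 0, 0)] 
 hour [(np.float64(nan), 0, 0), (np.float64(nan), 0, 0)] min [(np.float64(nan), 0, 0), (np.float64(nan), 0, 0)]<stdin>:7: RuntimeWarning: Mean of empty slice.
  ret = um.true_divide(
h.py:25: RuntimeWarning: invalid value encountered in scalar divide
  out.append((round((w*v).sum()/v.sum()*360/n,1),int(b[i]),int(v.sum()))); b[w%n]=255
```

The white mask leaked into the table, so I'll restrict it to the area around the clock.

```bash
python3 - <<'E'
import re
s=open('h.py').read()
i=s.index('def centre'); j=s.index('def dips')
s=s[:i]+'''def centre(cal,im,px0,rad=75):
    """ellipse of the dial+rim near px0: bright and unsaturated (blue high), Otsu in the crop"""
    x,y=map(int,px0); c=im[y-rad:y+rad,x-rad:x+rad,2]
    _,m=cv2.threshold(np.ascontiguousarray(c),0,255,cv2.THRESH_OTSU)
    cs,_=cv2.findContours(m,cv2.RETR_EXTERNAL,cv2.CHAIN_APPROX_NONE); k=max(cs,key=cv2.contourArea)
    e=cv2.fitEllipse(cv2.convexHull(k)); return (e[0][0]+x-rad,e[0][1]+y-rad),e[1],e[2]
'''+s[j:]
open('h.py','w').write(s)
E
python3 - <<'E'
from h import *
im=cv2.imread('pics/top0.png')[:,:,::-1].copy(); cal=bot.calibration('top'); e=centre(cal,im,(231,209),65); print(e)
c0=ray(cal,e[0],.038); print(c0)
g=cv2.cvtColor(im,cv2.COLOR_RGB2GRAY)
for c1 in(c0,np.array([.5595,.1007,.04])):
    print('bars',dips(ring(cal,g,c1,.09,.108,.038),6),'\n hour',dips(ring(cal,g,c1,.035,.055,.045),2,25),'min',dips(ring(cal,g,c1,.065,.085,.055),2,25))
cv2.imwrite('pics/zoom0.png',cv2.resize(im[145:275,165:300,::-1],None,fx=4.5,fy=4.5,interpolation=cv2.INTER_CUBIC))
E
```

```text
((231.4041519165039, 209.48368072509766), (107.7309799194336, 108.8434829711914), 44.19565963745117)
[0.56074173 0.10183908 0.038     ]
bars [(np.float64(303.4), 53, 561), (np.float64(32.2), 57, 626), (np.float64(25.6), 58, 287), (np.float64(90.5), 66, 316), (np.float64(213.7), 70, 307), (np.float64(183.3), 70, 313)] 
 hour [(np.float64(273.2), 46, 2000), (np.float64(304.6), 56, 1176)] min [(np.float64(304.1), 53, 784), (np.float64(28.8), 107, 117)]
bars [(np.float64(303.8), 53, 567), (np.float64(31.2), 58, 629), (np.float64(24.6), 58, 276), (np.float64(89.8), 66, 315), (np.float64(214.7), 69, 313), (np.float64(184.0), 70, 311)] 
 hour [(np.float64(274.6), 46, 2032), (np.float64(305.1), 57, 1171)] min [(np.float64(304.3), 53, 773), (np.float64(273.8), 107, 135)]
```

View pics/zoom0.png

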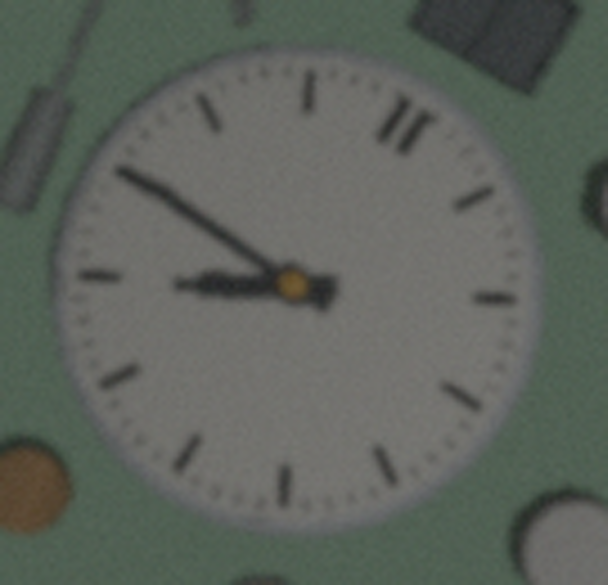

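The clock axis is at about (0.560, 0.101), with twelve at azimuth ≈32° clockwise from +x. The minute hand is at ≈304° and the hour hand at ≈273°. I'll push the minute hand clockwise first, because that frees the room to push the hour hand anticlockwise. The next script works out the tool rows, with the tool's y axis set along the dial's "three" axis.

```bash
cat >> h.py <<'E'
from scipy.spatial.transform import Rotation as Ro
C=np.array([.560,.1013]); A12=np.radians(32)
U=np.array([np.cos(A12),-np.sin(A12),0]); V=np.array([np.cos(A12+np.pi/2),-np.sin(A12+np.pi/2),0])
def rows(pts,jaw=1):
    """pts: (u,v mm in dial frame, tcp height mm) -> tool rows; yaw with tool y along +-V"""
    s=bot.state(); q=s['tcp_rot']; T=Ro.from_quat([*q[1:],q[0]]); M=T.as_matrix(); p=np.array(s['position'])
    best=min((Ro.from_matrix(np.column_stack([[0,0,-1],k*V,np.cross([0,0,-1],k*V)])) for k in(1,-1)),key=lambda g:(T.inv()*g).magnitude())
    d=p[:2]-C; print('t',s['time'],'uv',d@U[:2]*1e3,d@V[:2]*1e3,'z',p[2]*1e3,'F',np.round(s['ft_force'],2),'w',s['width'],'j7',s['joints'][6])
    w=(T.inv()*best).as_rotvec()
    for u,v,z in pts:
        X=np.array([*C,0])+U*u/1e3+V*v/1e3; X[2]=z/1e3
        print((u,v,z),np.round(M.T@(X-p)*1e3,1),np.round(w,3))
E
python3 - <<'E'
from h import *
rows([(-30,-85,248),(-30,-85,110)])
E
```

```text
t 0.1 uv 103.06422213446771 722.1257164509828 z 247.61630318923253 F [-0.13 -0.84 -0.46] w 0.08535502695636855 j7 -0.07506692327697127
(-30, -85, 248) [ 3.000e-01 -5.503e+02 -6.052e+02] [0.996 0.001 0.001]
(-30, -85, 110) [ 138.3 -550.2 -605.2] [0.996 0.001 0.001]
```

```bash
python3 -m crank '[[0,-270,-300,0.5,0,0,1],[0,-270,-300,0.5,0,0,1],[0,-270,-300,0.5,0,0,1],[0,-550,-605,0.996,0,0,1],[0,-550,-605,0.996,0,0,1],[0,-550,-605,0.996,0,0,1],[0,-550,-605,0.996,0,0,1],[0,-550,-605,0.996,0,0,1],[0,-550,-605,0.996,0,0,1],[0,-550,-605,0.996,0,0,1],[0,-550,-605,0.996,0,0,1],[0,-550,-605,0.996,0,0,1]]' 20; python3 -c "
from h import *
rows([(-30,-85,248),(-30,-85,90),(-30,-85,65)])"
```

```text
time: 1.3
position: [0.4868, -0.0342, 0.2483]
tcp_rot: [0.195, -0.679, 0.195, 0.68]
ft_force: [0.8, -0.4, 0.5]
width: -0.0002
t 1.3 uv 9.755514313726367 153.6643083920073 z 248.2648922505887 F [ 0.82 -0.39  0.45] w -0.0001671476945206426 j7 -2.1989236613519973
(-30, -85, 248) [   0.4 -238.7   39.7] [0.    0.001 0.001]
(-30, -85, 90) [ 158.4 -238.6   39.5] [0.    0.001 0.001]
(-30, -85, 65) [ 183.4 -238.6   39.5] [0.    0.001 0.001]
```

The fingers are shut, but this yaw brings joint 7 near its limit. I'll use the orientation a quarter turn back instead, which swaps the finger dimensions.

```bash
python3 -m crank '[[0,-120,20,-0.15,0,0,1],[0,-120,20,-0.3,0,0,1],[0,-120,20,-0.45,0,0,1],[0,-239,40,-0.6,0,0,1],[0,-239,40,-0.75,0,0,1],[0,-239,40,-0.9,0,0,1],[0,-239,40,-1.05,0,0,1],[0,-239,40,-1.2,0,0,1],[0,-239,40,-1.35,0,0,1],[0,-239,40,-1.5,0,0,1],[0,-239,40,-1.571,0,0,1],[0,-239,40,-1.571,0,0,1]]'
sed -i 's/k\*V,np.cross(\[0,0,-1\],k\*V)\])) for k in(1,-1))/k,np.cross([0,0,-1],k)])) for k in(V,-V,U,-U))/' h.py
python3 -c "
from h import *
rows([(-30,-85,248),(-30,-85,90),(-30,-85,65)])"
```

```text
time: 2.5
position: [0.5794, 0.1894, 0.2479]
tcp_rot: [-0.343, -0.618, -0.344, 0.619]
ft_force: [0.0, 0.2, 0.4]
width: 0.0001
t 2.5 uv -30.22381389079164 -84.97624990182186 z 247.94806247256125 F [0.04 0.23 0.44] w 7.326526854162767e-05 j7 -1.1663924352795558
(-30, -85, 248) [-0.1  0.2 -0. ] [0.001 0.    0.002]
(-30, -85, 90) [157.9   0.5  -0. ] [0.001 0.    0.002]
(-30, -85, 65) [182.9   0.6  -0. ] [0.001 0.    0.002]
```

```bash
python3 -m crank '[[45,0,0,0,0,0,1],[90,0,0,0,0,0,1],[130,0,0,0,0,0,1],[150,0,0,0,0,0,1],[165,0,0,0,0,0,1],[175,0,0,0,0,0,1],[183,0,0,0,0,0,1],[183,0,0,0,0,0,1]]'
python3 - <<'E'
from h import *
for n,(x,y) in (('scene',(275,225)),('top',(231,209))):
    im=bot.capture(n); cv2.imwrite(f'pics/{n}1.png',im[:,:,::-1])
a=cv2.resize(cv2.imread('pics/scene1.png')[130:300,190:360],None,fx=3,fy=3,interpolation=cv2.INTER_CUBIC); cv2.imwrite('pics/s1z.png',a)
t=[]
for th in (-88,-75,-60,-45,-30,-15,-5,0):
    r=np.radians(th); h=np.array([np.cos(r),np.sin(r)]); nn=np.array([-h[1],h[0]]); s=14.5*abs(h[1])+11*abs(h[0])+3.5
    t.append((*np.round(85*h-s*nn,1),65))
rows(t)
E
```

```text
time: 3.3
position: [0.579, 0.1895, 0.0647]
tcp_rot: [-0.342, -0.618, -0.344, 0.619]
ft_force: [-0.5, -0.5, 0.5]
width: -0.0001
t 3.4 uv -30.294936866109296 -85.44390638551829 z 65.72661921793737 F [-0.17 -0.39  0.12] w -0.00010705262224183573 j7 -1.272946328219399
(np.float64(-15.4), np.float64(-85.6), 65) [ 0.7 14.9 -0.1] [ 0.001 -0.001  0.001]
(np.float64(2.3), np.float64(-87.4), 65) [ 0.7 32.6 -1.9] [ 0.001 -0.001  0.001]
(np.float64(23.8), np.float64(-84.4), 65) [ 0.7 54.1  1.1] [ 0.001 -0.001  0.001]
(np.float64(44.9), np.float64(-75.3), 65) [ 0.6 75.2 10.2] [ 0.001 -0.001  0.001]
(np.float64(63.5), np.float64(-60.1), 65) [ 0.6 93.8 25.4] [ 0.001 -0.001  0.001]
(np.float64(77.5), np.float64(-39.3), 65) [  0.5 107.8  46.2] [ 0.001 -0.001  0.001]
(np.float64(83.3), np.float64(-23.1), 65) [  0.5 113.6  62.4] [ 0.001 -0.001  0.001]
(np.float64(85.0), np.float64(-14.5), 65) [  0.5 115.2  71. ] [ 0.001 -0.001  0.001]
```

View pics/s1z.png

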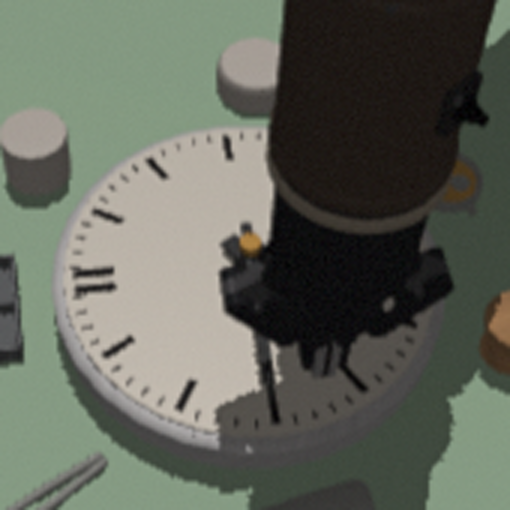

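The fingertips are at about (325,370) in the zoom, just anticlockwise of the long hand (255,360), and clear of the dial. Pushing now.

```bash
python3 -m crank '[[0.5,8,0,0,0,0,1],[0.5,15,0,0,0,0,1],[0.5,24,-1,0,0,0,1],[0.5,33,-2,0,0,0,1],[0.5,43,-1,0,0,0,1],[0.5,54,1,0,0,0,1],[0.5,65,5,0,0,0,1],[0.5,75,10,0,0,0,1],[0.5,84,17,0,0,0,1],[0.5,94,25,0,0,0,1],[0.5,101,35,0,0,0,1],[0.5,105,41,0,0,0,1]]'
python3 - <<'E'
from h import *
im=bot.capture('top'); cv2.imwrite('pics/top2.png',im[:,:,::-1]); im=bot.capture('scene')
cv2.imwrite('pics/s2.png',cv2.resize(im[130:300,190:360,::-1],None,fx=3,fy=3,interpolation=cv2.INTER_CUBIC))
rows([(77.5,-39.3,65),(83.3,-23,65),(85,-14.5,65)])
E
```

```text
time: 4.6
position: [0.6471, 0.0974, 0.065]
tcp_rot: [-0.342, -0.618, -0.343, 0.619]
ft_force: [-0.2, 0.7, -0.4]
width: -0.0
t 4.7 uv 75.89777002039175 -42.75128826109343 z 65.00045785583757 F [ 0.24 -0.49 -0.33] w 3.6525848478979113e-05 j7 -1.0876340098410395
(77.5, -39.3, 65) [-0.   1.6  3.4] [-0.001  0.     0.001]
(83.3, -23, 65) [-0.   7.4 19.7] [-0.001  0.     0.001]
(85, -14.5, 65) [-0.   9.1 28.2] [-0.001  0.     0.001]
```

View pics/s2.png

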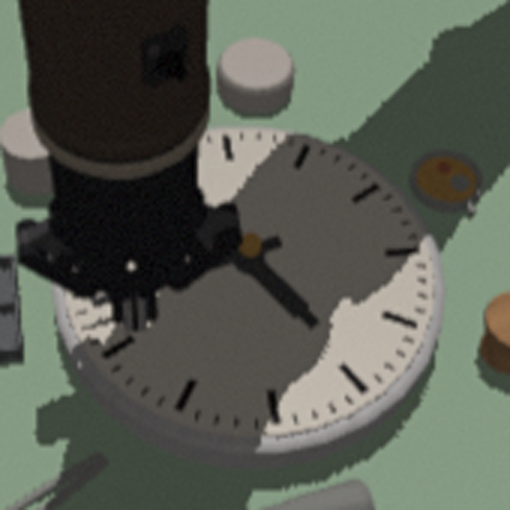

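The long hand has followed: its tail is at (272,243), opposite the fingers. The short hand, near (300,310), has not moved. I'll finish this push, back off and lift.

```bash
python3 -m crank '[[0,4,9,0,0,0,1],[0,7,18,0,0,0,1],[0,8,23,0,0,0,1],[0,9,28,0,0,0,1],[0,9,28,0,0,0,1],[0,9,20,0,0,0,1],[0,9,10,0,0,0,1],[-30,9,10,0,0,0,1],[-60,-40,-20,0,0,0,1],[-60,-90,-60,0,0,0,1],[-60,-130,-100,0,0,0,1],[-60,-130,-100,0,0,0,1]]'
python3 - <<'E'
from h import *
rows([(-10,-62,58)])
for n,px in (('scene',0),('top',0)):
    im=bot.capture(n); cal=bot.calibration(n); g=cv2.cvtColor(im,cv2.COLOR_RGB2GRAY); cv2.imwrite(f'pics/{n}3.png',im[:,:,::-1])
    c=ray(cal,proj(cal,[*C,.038]),.038)
    print(n,'bars',dips(ring(cal,g,c,.09,.108,.038),6),'\n hour',dips(ring(cal,g,c,.035,.055,.045),2,25),'min',dips(ring(cal,g,c,.065,.085,.055),2,25))
a=cv2.imread('pics/top3.png')[135:285,155:310];b=cv2.imread('pics/scene3.png')[130:300,190:360]
cv2.imwrite('pics/z3.png',np.hstack([cv2.resize(a,(400,400),interpolation=2),cv2.resize(b,(400,400),interpolation=2)]))
E
```

```text
time: 5.9
position: [0.5883, 0.2572, 0.1261]
tcp_rot: [0.343, 0.618, 0.345, -0.617]
ft_force: [1.1, 0.8, -0.2]
width: -0.0
t 5.9 uv -58.569850555374046 -147.1864533850561 z 126.13847372148105 F [ 1.14  0.8  -0.18] w -2.1702302589062534e-05 j7 -1.319577684467959
(-10, -62, 58) [67.8 48.4 85.5] [ 0.003 -0.003  0.002]
scene bars [(np.float64(226.0), 9, 3771), (np.float64(235.7), 9, 2154), (np.float64(216.3), 10, 2162), (np.float64(267.0), 10, 3870), (np.float64(243.2), 10, 2502), (np.float64(209.0), 11, 2354)] 
 hour [(np.float64(270.0), 42, 5212), (np.float64(39.7), 47, 2921)] min [(np.float64(275.1), 28, 4412), (np.float64(259.7), 38, 3576)]
top bars [(np.float64(214.0), 45, 1753), (np.float64(243.8), 46, 1697), (np.float64(30.9), 64, 1075), (np.float64(223.5), 70, 824), (np.float64(234.5), 70, 825), (np.float64(229.0), 71, 572)] 
 hour [(np.float64(274.0), 59, 2393), (np.float64(27.2), 65, 1920)] min [(np.float64(31.2), 63, 1174), (np.float64(230.2), 84, 2425)]
```

View pics/z3.png

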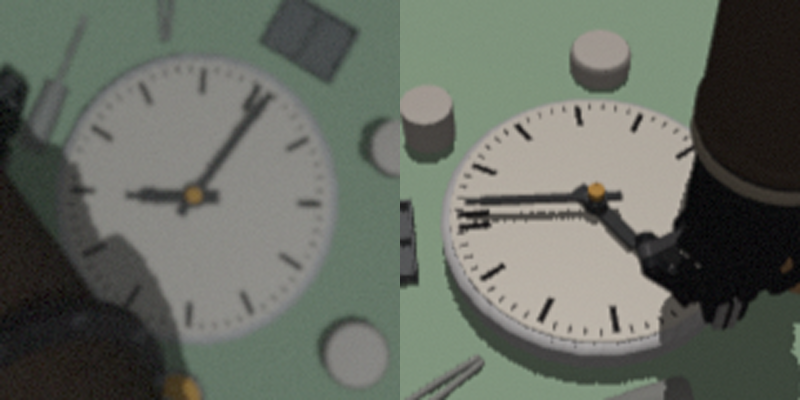

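The long hand now lies on or near the double bar: left view, tip (267,95), with the bars near (252–265,97). I'll refine the twelve azimuth using all the hour bars from the first, unobstructed picture.

```bash
python3 - <<'E'
from h import *
from scipy.optimize import least_squares
def bars(f,n,c,thr):
    cal=bot.calibration(n); g=cv2.cvtColor(cv2.imread(f),cv2.COLOR_BGR2GRAY)
    b=ring(cal,g,c,.09,.108,.038,1440); o=[]
    for k in range(1,12):
        w=np.arange(-36,37)+int((32+30*k)*4); v=np.clip(np.median(b[w%1440])-b[w%1440]-thr,0,None)
        a=(w*v).sum()/v.sum()/4
        if k not in(9,): o.append((k,a))   # minute hand over bar 9
    # double bar: weighted mean over +-12 deg
    w=np.arange(-40,41)+128; v=np.clip(np.median(b)-b[w%1440]-thr,0,None); o.append((0,(w*v).sum()/v.sum()/4))
    o=np.array(o)
    f=least_squares(lambda p:(o[:,1]-30*o[:,0]-p[0]-p[1]*np.cos(np.radians(o[:,1]))-p[2]*np.sin(np.radians(o[:,1]))),[32,0,0],loss='soft_l1')
    return f.x,np.round(o[:,1]-30*o[:,0],1),np.round(f.fun,1)
for f,n in(('pics/top0.png','top'),('pics/scene0.png','scene')): print(n,*bars(f,n,np.array([*C,.038]),15),sep='\n')
E
```

```text
top
[31.91114107 -1.62263648 -1.7718257 ]
[29.5 30.1 31.3 32.6 33.6 34.2 34.2 33.7 31.2 30.3 29.7]
[-0.1 -0.   0.   0.1 -0.  -0.1 -0.   0.1 -0.1 -0.   0.1]
scene
[31.85108861 -1.91050826 -1.20737243]
[29.9 30.6 31.9 32.9 33.8 34.2 33.7 33.  30.7 30.  29.6]
[ 0.  -0.1  0.1 -0.1 -0.   0.1 -0.   0.  -0.1  0.   0.1]
```

Both views agree to 0.1° that twelve is at 31.9°, and they put the axis at about (0.5626, 0.1043). The long hand is therefore about 2° past twelve, which I'll trim later. With that updated, next is the hour hand, anticlockwise.

```bash
sed -i 's/^C=.*/C=np.array([.5626,.1043]); A12=np.radians(31.9)/' h.py
python3 - <<'E'
from h import *
for n in('top0','scene0','top3'):
    cal=bot.calibration(n[:-1]); g=cv2.cvtColor(cv2.imread(f'pics/{n}.png'),cv2.COLOR_BGR2GRAY); c=np.array([*C,.038])
    print(n,'hour',dips(ring(cal,g,c,.03,.055,.045),2,25),'min',dips(ring(cal,g,c,.065,.085,.055),2,25))
rows([(8,-58,126),(8,-58,58.5)])
E
```

```text
top0 hour [(np.float64(270.5), 48, 2022), (np.float64(304.3), 57, 1232)] min [(np.float64(303.9), 53, 795), (np.float64(30.6), 106, 126)]
scene0 hour [(np.float64(272.5), 38, 4075), (np.float64(301.7), 40, 2524)] min [(np.float64(303.6), 40, 1306), (np.float64(120.8), 90, 414)]
top3 hour [(np.float64(270.5), 60, 2400), (np.float64(32.2), 64, 2008)] min [(np.float64(34.2), 62, 1180), (np.float64(227.4), 83, 2490)]
t 6.0 uv -61.736606544142944 -145.45813395102238 z 126.0984545429394 F [-0.24 -0.48  0.4 ] w 0.00014279776788460828 j7 -1.318197688492541
(8, -58, 126) [-0.6 69.1 87.9] [ 0.007 -0.004  0.004]
(8, -58, 58.5) [66.9 69.4 88.3] [ 0.007 -0.004  0.004]
```

```bash
python3 -m crank '[[0,35,44,0,0,0,1],[0,69,88,0.007,-0.004,0.004,1],[20,69,88,0.007,-0.004,0.004,1],[40,69,88,0.007,-0.004,0.004,1],[52,69,88,0.007,-0.004,0.004,1],[60,69,88,0.007,-0.004,0.004,1],[64,69,88,0.007,-0.004,0.004,1],[67,69,88,0.007,-0.004,0.004,1],[67,69,88,0.007,-0.004,0.004,1]]'
python3 - <<'E'
from h import *
t=[]
for th in (239,220,200,180,165,150,135,120,105,95,90):
    r=np.radians(th); h=np.array([np.cos(r),np.sin(r)]); nn=np.array([-h[1],h[0]]); s=14.5*abs(nn[0])+11*abs(nn[1])+6
    t.append((*np.round(46*h+s*nn,1),58.5))
rows(t)
E
```

```text
time: 6.9
position: [0.6, 0.1502, 0.0585]
tcp_rot: [0.344, 0.618, 0.344, -0.618]
ft_force: [-0.1, -0.1, 0.6]
width: 0.0003
t 6.9 uv 7.482493092537413 -58.69068764529065 z 58.54542335121312 F [-0.11 -0.11  0.59] w 0.00025996546931268655 j7 -1.2049937314963528
(np.float64(-3.0), np.float64(-51.8), 58.5) [  0.  -10.5   6.9] [ 0.001 -0.001 -0.   ]
(np.float64(-20.0), np.float64(-47.8), 58.5) [  0.  -27.5  10.9] [ 0.001 -0.001 -0.   ]
(np.float64(-35.9), np.float64(-35.7), 58.5) [  0.  -43.4  23. ] [ 0.001 -0.001 -0.   ]
(np.float64(-46.0), np.float64(-17.0), 58.5) [  0.  -53.5  41.7] [ 0.001 -0.001 -0.   ]
(np.float64(-49.7), np.float64(-7.8), 58.5) [ -0.  -57.2  50.8] [ 0.001 -0.001 -0.   ]
(np.float64(-51.2), np.float64(3.3), 58.5) [ -0.  -58.7  61.9] [ 0.001 -0.001 -0.   ]
(np.float64(-49.5), np.float64(15.5), 58.5) [ -0.  -57.   74.1] [ 0.001 -0.001 -0.   ]
(np.float64(-43.8), np.float64(27.8), 58.5) [ -0.  -51.3  86.5] [ 0.001 -0.001 -0.   ]
(np.float64(-34.0), np.float64(38.5), 58.5) [ -0.  -41.6  97.2] [ 0.001 -0.001 -0.   ]
(np.float64(-25.3), np.float64(44.0), 58.5) [ -0.  -32.9 102.7] [ 0.001 -0.001 -0.   ]
(np.float64(-20.5), np.float64(46.0), 58.5) [ -0.  -28.1 104.7] [ 0.001 -0.001 -0.   ]
```

```bash
python3 -m crank '[[0,-10,7,0,0,0,1],[0,-19,9,0,0,0,1],[0,-27,11,0,0,0,1],[0,-36,17,0,0,0,1],[0,-43,23,0,0,0,1],[0,-49,32,0,0,0,1],[0,-53,42,0,0,0,1],[0,-57,51,0,0,0,1],[0,-59,62,0,0,0,1],[0,-57,74,0,0,0,1],[0,-54,80,0,0,0,1],[0,-51,86,0,0,0,1]]'
python3 - <<'E'
from h import *
rows([(-43.8,27.8,58.5),(-34,38.5,58.5),(-25.3,44,58.5),(-20.5,46,58.5)])
for n in('top','scene'):
    im=bot.capture(n); cv2.imwrite(f'pics/{n}4.png',im[:,:,::-1])
a=cv2.imread('pics/top4.png')[135:285,155:310];b=cv2.imread('pics/scene4.png')[130:300,190:360]
cv2.imwrite('pics/z4.png',np.hstack([cv2.resize(a,(400,400),interpolation=2),cv2.resize(b,(400,400),interpolation=2)]))
E
```

```text
time: 8.1
position: [0.5111, 0.103, 0.0584]
tcp_rot: [0.343, 0.618, 0.343, -0.618]
ft_force: [-0.5, 1.7, -0.2]
width: 0.0001
t 8.1 uv -43.03479999706318 28.27203084407423 z 58.42468630722338 F [-0.49  1.66 -0.2 ] w 0.00011295031766905094 j7 -1.2103092128328734
(-43.8, 27.8, 58.5) [-0.1 -0.8 -0.5] [ 0. -0. -0.]
(-34, 38.5, 58.5) [-0.1  9.  10.2] [ 0. -0. -0.]
(-25.3, 44, 58.5) [-0.1 17.7 15.7] [ 0. -0. -0.]
(-20.5, 46, 58.5) [-0.1 22.5 17.7] [ 0. -0. -0.]
```

View pics/z4.png

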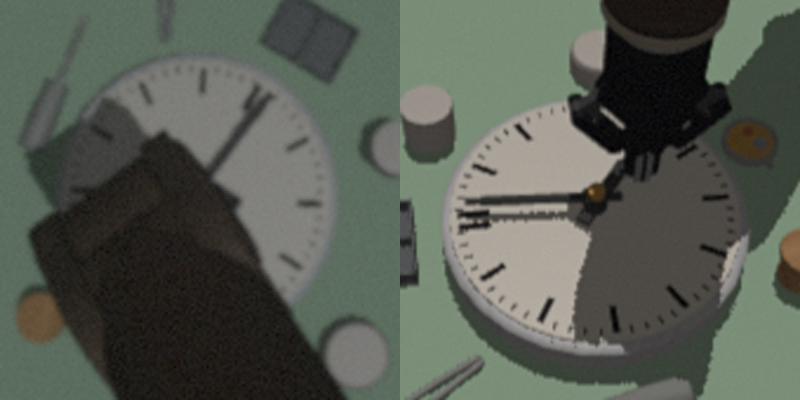

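The short hand follows the finger and the clock hasn't moved. I'll finish the push, back off, lift, and move to the far side of the long hand for the trim.

```bash
python3 -m crank '[[0,5,5,0,0,0,1],[0,9,10,0,0,0,1],[0,13,13,0,0,0,1],[0,18,16,0,0,0,1],[0,22,18,0,0,0,1],[0,22,18,0,0,0,1],[0,14,18,0,0,0,1],[0,8,18,0,0,0,1],[-40,8,18,0,0,0,1],[-70,8,60,0,0,0,1],[-70,8,110,0,0,0,1],[-70,8,110,0,0,0,1]]'
cat >> h.py <<'E'
def look(k):
    for n in('top','scene'):
        im=bot.capture(n); cv2.imwrite(f'pics/{n}{k}.png',im[:,:,::-1]); cal=bot.calibration(n); g=cv2.cvtColor(im,cv2.COLOR_RGB2GRAY); c=np.array([*C,.038])
        print(n,'hour',dips(ring(cal,g,c,.03,.055,.045),2,25),'min',dips(ring(cal,g,c,.065,.085,.055),2,25))
    a=cv2.imread(f'pics/top{k}.png')[135:285,155:310];b=cv2.imread(f'pics/scene{k}.png')[130:300,190:360]
    cv2.imwrite(f'pics/z{k}.png',np.hstack([cv2.resize(a,(400,400),interpolation=2),cv2.resize(b,(400,400),interpolation=2)]))
E
python3 -c "
from h import *
look(5); rows([(88,36,126),(88,36,65),(88,14.5,65)])"
```

```text
time: 9.4
position: [0.456, -0.0003, 0.1284]
tcp_rot: [-0.342, -0.618, -0.34, 0.621]
ft_force: [0.5, -0.0, 0.7]
width: -0.0003
top hour [(np.float64(129.2), 32, 1012), (np.float64(33.5), 45, 624)] min [(np.float64(34.2), 53, 1083), (np.float64(181.4), 63, 2922)]
scene hour [(np.float64(130.8), 18, 1516), (np.float64(44.2), 29, 870)] min [(np.float64(33.1), 39, 1190), (np.float64(120.7), 44, 3057)]
t 9.5 uv -35.03288856833031 139.94707673844982 z 128.5463939259414 F [ 1.06 -0.14  0.61] w 6.043368915798658e-07 j7 -0.9556082559970667
(88, 36, 126) [   2.6  122.7 -104.3] [-0.003  0.001 -0.001]
(88, 36, 65) [  63.6  122.6 -104.4] [-0.003  0.001 -0.001]
(88, 14.5, 65) [  63.5  122.6 -125.9] [-0.003  0.001 -0.001]
```

View pics/z5.png

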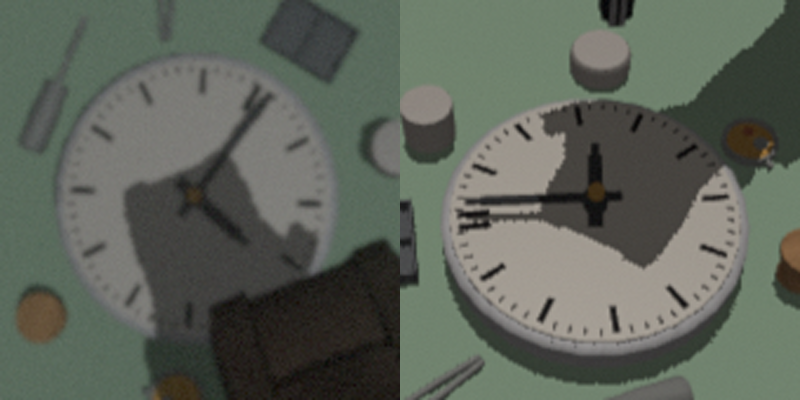

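The short hand reads az ≈130°, against 121.9° for three, so it is about 8° short of its target: the tip is at (245,240) px and the three bar at (290,262). The shut fingers are thinner than I assumed. I'll push it a further 6.4 mm with the finger.

```bash
python3 -m crank '[[0,3,-46,0,0,0,1],[0,3,-92,0,0,0,1],[30,3,-92,0,0,0,1],[55,3,-92,0,0,0,1],[66,3,-92,0,0,0,1],[70,3,-92,0,0,0,1],[70,3,-92,0,0,0,1],[70,9,-92,0,0,0,1],[70,14,-93,0,0,0,1],[70,18,-93,0,0,0,1],[70,21,-93,0,0,0,1],[70,21,-93,0,0,0,1]]'
python3 -c "
from h import *
rows([(-14,46,58.5),(-28,46,58.5),(-28,46,128),(88,36,128),(88,36,65)])"
```

```text
time: 10.7
position: [0.5267, 0.0711, 0.0587]
tcp_rot: [0.343, 0.619, 0.342, -0.619]
ft_force: [-0.5, -0.3, -0.4]
width: -0.0001
t 10.7 uv -12.951358161004705 47.12247647889574 z 58.68246361143207 F [-0.52 -0.31 -0.42] w -0.0001270128738546083 j7 -1.1523888848754522
(-14, 46, 58.5) [ 0.2 -1.1 -1.1] [-0.004  0.001 -0.001]
(-28, 46, 58.5) [  0.2 -15.1  -1.1] [-0.004  0.001 -0.001]
(-28, 46, 128) [-69.3 -15.   -1. ] [-0.004  0.001 -0.001]
(88, 36, 128) [-69.2 101.  -11.5] [-0.004  0.001 -0.001]
(88, 36, 65) [ -6.2 100.9 -11.5] [-0.004  0.001 -0.001]
```

```bash
python3 -m crank '[[0,-8,0,0,0,0,1],[0,-15,0,0,0,0,1],[-40,-15,0,0,0,0,1],[-70,-10,0,0,0,0,1],[-70,35,-10,0,0,0,1],[-70,80,-11,0,0,0,1],[-70,101,-11,0,0,0,1],[-40,101,-11,0,0,0,1],[-20,101,-11,0,0,0,1],[-10,101,-11,0,0,0,1],[-6,101,-11,0,0,0,1],[-6,101,-11,0,0,0,1]]'
python3 -c "
from h import *
rows([(88,20,65),(88,14.5,65)])"
```

```text
time: 11.9
position: [0.6179, 0.0272, 0.0649]
tcp_rot: [0.343, 0.619, 0.342, -0.619]
ft_force: [-0.5, 0.3, -0.1]
width: 0.0002
t 11.9 uv 87.64794278212948 36.204267685209906 z 64.92517893324873 F [-0.54  0.3  -0.05] w 0.00018848856430092064 j7 -1.009879169644364
(88, 20, 65) [ -0.1   0.3 -16.2] [-0.003  0.001 -0.001]
(88, 14.5, 65) [ -0.1   0.3 -21.7] [-0.003  0.001 -0.001]
```

Trim the minute hand, then retreat up and away.

```bash
python3 -m crank '[[0,0,-8,0,0,0,1],[0,0,-14,0,0,0,1],[0,0,-18,0,0,0,1],[0,0,-20,0,0,0,1],[0,0,-21.7,0,0,0,1],[0,0,-21.7,0,0,0,1],[0,0,-12,0,0,0,1],[-30,0,-2,0,0,0,1],[-75,-20,40,0,0,0,1],[-80,-60,80,0,0,0,1],[-80,-80,125,0,0,0,1],[-80,-100,150,0,0,0,1]]'
python3 -m crank '[[0,-30,40,0,0,0,1],[0,-60,70,0,0,0,1],[0,-60,70,0,0,0,1]]'
python3 -c "
from h import *
look(6); rows([])"
```

```text
time: 13.1
position: [0.4514, -0.0484, 0.1453]
tcp_rot: [0.343, 0.619, 0.341, -0.619]
ft_force: [0.1, -0.1, 0.6]
width: 0.0003
time: 13.4
position: [0.3558, -0.0781, 0.1443]
tcp_rot: [-0.341, -0.617, -0.34, 0.622]
ft_force: [0.9, -0.9, 0.2]
width: -0.0001
top hour [(np.float64(120.6), 51, 1914), (np.float64(28.0), 52, 1810)] min [(np.float64(30.7), 49, 1060), (np.float64(160.2), 97, 522)]
scene hour [(np.float64(41.0), 37, 2657), (np.float64(122.0), 41, 3350)] min [(np.float64(28.5), 36, 1966), (np.float64(156.8), 61, 3177)]
t 13.5 uv -74.2858635864466 259.49970269194546 z 145.48594119157178 F [0.62 0.45 0.21] w 0.00013893604194001563 j7 -0.6905588303382703
```

View pics/z6.png

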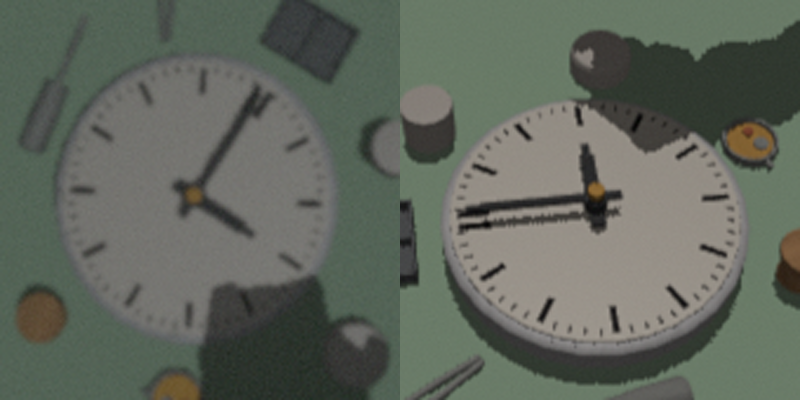

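Both hands now read correctly. The hour hand measures 120.6–122.0° against 121.9°, and the long hand ≈30.7° against 31.9°. One last check that the clock and the surrounding objects haven't moved, then hand in.

```bash
python3 - <<'E'
from h import *
cal=bot.calibration('top'); g0,g6=[cv2.cvtColor(cv2.imread(f'pics/top{k}.png'),cv2.COLOR_BGR2GRAY) for k in(0,6)]
for nm,(x,y,r) in {'clock9side':(182,205,25),'nine-ten':(205,178,14),'dial-right':(280,205,18),'screwdriver':(174,168,24),'tweezers':(220,123,26),'tray':(275,148,20),'loupe':(171,253,14),'pot_tall':(309,190,14),'movement':(224,284,13)}.items():
    t=np.float32(g0[y-r:y+r,x-r:x+r]); u=np.float32(g6[y-r:y+r,x-r:x+r]); print(nm,np.round(cv2.phaseCorrelate(t,u,cv2.createHanningWindow(t.shape[::-1],cv2.CV_32F)),2))
c=np.array([*C,.038])
for k,g in((0,g0),(6,g6)):
    b=ring(cal,g,c,.09,.108,.038); print(k,[round(float((w*v).sum()/v.sum()/2-30*j),1) for j in(1,2,6,7,8,10,11) for w in[np.arange(-18,19)+64+60*j] for v in[np.clip(np.median(b[w%720])-b[w%720]-15,0,None)]])
bot.close_job()
E
```

```text
Traceback (most recent call last):
ValueError: setting an array element with a sequence. The requested array has an inhomogeneous shape after 1 dimensions. The detected shape was (2,) + inhomogeneous part.
```

```bash
python3 - <<'E'
from h import *
cal=bot.calibration('top'); g0,g6=[cv2.cvtColor(cv2.imread(f'pics/top{k}.png'),cv2.COLOR_BGR2GRAY) for k in(0,6)]
for nm,(x,y,r) in {'screwdriver':(174,168,24),'tweezers':(220,123,26),'tray':(275,148,20),'loupe':(171,253,14),'pot_tall':(309,190,14),'movement':(224,284,13)}.items():
    t=np.float32(g0[y-r:y+r,x-r:x+r]); u=np.float32(g6[y-r:y+r,x-r:x+r]); print(nm,np.round(cv2.phaseCorrelate(t,u,cv2.createHanningWindow(t.shape[::-1],cv2.CV_32F))[0],2))
c=np.array([*C,.038])
for k,g in((0,g0),(6,g6)):
    b=ring(cal,g,c,.09,.108,.038); print(k,[round(float((w*v).sum()/v.sum()/2-30*j),1) for j in(1,2,6,7,8,10,11) for w in[np.arange(-18,19)+64+60*j] for v in[np.clip(np.median(b[w%720])-b[w%720]-15,0,None)]])
E
```

```text
screwdriver [-0.27  0.08]
tweezers [ 0.26 -0.02]
tray [0.05 0.07]
loupe [-0.06  0.15]
pot_tall [-0.08 -0.04]
movement [0.63 0.53]
0 [31.7, 31.6, 31.9, 32.1, 32.3, 32.0, 32.0]
6 [31.6, 31.6, 31.9, 32.1, 32.3, 32.1, 32.0]
```

```bash
python3 -c "
from rig import bot
print(bot.close_job())"
```

```text
the job is handed in; nothing more can be done
None
```

The clock now reads three o'clock and the job is handed in, after about 13.5 s of robot time. With the gripper shut, I pushed the long hand clockwise to twelve, then the short hand anticlockwise to three. Each needed one small correction: about 8° more for the short hand, and about 3.5° back for the long hand.

Last checks, as angles clockwise from the world x axis:

| Check | Target | Top camera | Scene camera |
|---|---|---|---|
| Short hand | 121.9° | 120.6° | 122.0° |
| Long hand | 31.9° | 30.7° | 28.5° |

- **Long hand:** the two cameras disagree by about 2°. The hand's own shadow lies beside it in the scene view and probably pulls that reading. Both readings are within the 6° minute mark.
- **Clock:** its hour bars are within 0.1° of where they started.
- **Tools and pots:** the screwdriver, tweezers, tray, loupe and tall pot shifted by 0.3 px or less.
- **Watch movement:** it read about 0.8 px, or 2 mm. I put this down to shadow and image noise, since the fingers never went near it.
- **Low pot:** I did not measure it separately, because the arm's shadow was over it in the last picture. The fingers stayed well above it.

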